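# Weigh the packed sample caddy on the hanging spring scale

## Robot

A 6-joint arm with a two-finger parallel gripper is mounted at the origin on the work surface. World frame = base frame: x ahead of the robot, y to its left, z up, the work surface at z = 0. Lengths are in m, angles in rad, forces in N, time in s.
With the tool pointing down it reaches from about 0.3 to 0.775 m from the base axis. Payload 14.6 kg.
Tool frame: the origin (TCP) lies at the very end of the fingers, on their centre line; the grasp point (between the pads) lies 19 mm behind it; x points along the fingers, z is the direction in which the jaws open and shut, and the axes are right-handed (so a half turn about x gives the same grasp; the last joint's range is limited). The gripper opens to 94 mm and grips with 3 to 60 N. Pads are 16 mm wide; open, the fingers measure 119 mm over their backs; the gripper's body (75 mm by 177 mm) begins 78 mm behind the grasp point.
Start: joints at [-1.344, 0.3, 1.521, -0, 1.321, -0.067], TCP at [0.159, -0.526, 0.205] pointing down, gripper open.
Joint ranges: [-3.03, 3.03], [-0.79, 2.21], [0.23, 2.52], [-1.04, 4.18], [0, 3.07], [-2.55, 2.55]. Speed limits (rad/s): [2.22, 2.22, 2.57, 3.14, 3.14, 3.14].

## Interface

Orientations are given as [roll, pitch, yaw] about the fixed x, y, z axes, in that order (R = Rz(yaw) Ry(pitch) Rx(roll)).
In Python, from station import ctrl gives the robot as it stands. The module is installed in compiled form; this text tells all that it offers.
- The arm moves only by the tool servo_tool, never from a script. Its argument "motion" is one flat list of numbers, 4 for each row, row after row: the shift along the tool's x, y, z in mm, then the turn about the tool's x in degrees. In form: [dx, dy, dz, roll, dx, dy, dz, roll, ...]. A call has 1 to 20 rows; each row is the pose to reach, as a shift and turn from the pose commanded when the call began, along the tool's axes at that moment; what a row does not reach only later rows make up. A row lasts 1/8 s, in which the tool goes at most 62.5 mm and 10.7 degrees, less where a joint would pass 70% of its speed; a pose out of reach is approached as far as the arm can. A call with a gripper value outside its range is refused whole. "gripper" is the opening, from 0 (shut) to 1 (fully open), set as the call begins (left out, the last holds). The fingers move at their own pace and stop on an object; "force" is the grip in N (left out, the last holds). Time passes only in rows, so rows that repeat a pose let the fingers close. It gives the time, the measured TCP pose, the force and the opening at its end, in the units of the state.
- ctrl.get_obs(): the state, without advancing time (a new reading comes with each control period).
- ctrl.camera(name): name is "side" or "top" or "wrist"; returns a dict with "color" (400x640x3 uint8, red, green, blue), "z_map" (400x640 float32, m along the optical axis (not along the pixel's ray), 0 where there is no reading), "fx", "fy", "cx", "cy" (pixels), "rvec" (rotation vector, rad) and "tvec" (3), from world to camera coordinates, as OpenCV has them. Camera axes: x right, y down, z forward; pixel columns grow to the right and rows downward; lengths in m; the calibration is good to about 2 mm. A picture is of the moment at which its call begins.
- ctrl.hand_in(): hands the job in, once; it reports no verdict.
The state is a dict: "time_s": time; "qpos": joint angles; "joint_vel": joint speeds; "tau": joint torques, N m; "ee_pos": TCP position; "eef_rot": TCP orientation; "force": force on the tool from outside, world axes, zero at the start; "moment": the same for the moment, N m; "grip_width": finger opening in m.
Only numpy, scipy, OpenCV 4.12 (cv2) and the standard library are available. Lean on these libraries where they do the work, as an engineer would, in place of code of your own. Each camera call takes 0.05 s, during which the arm holds its last target.

## Task

Weigh the packed sample caddy for the courier: carry it upright to the spring scale and hang it by its wire loop in the scale's hook. Keep hold while you lower it slowly, a few centimetres a second at most, let the spring take over the whole weight, and only then let go, so that the pointer does not jump; leave the caddy hanging free and level with the pointer at rest. Handle the scale gently and leave the other things on the bench alone.

Things in the scene. Friction and masses are not known exactly. Their poses are not given: they have to be found in the camera images.
- caddy_mid (a point): Centre of the loose sample caddy, 87.5 mm above its underside. Grey-blue plastic tray 210 (x) by 112 (y) by 45 mm high, packed with fixed capped tubes (tops 87 mm up, within 53 mm of the middle in x). Axes: x along its handle bar, away from the grip end and roughly away from the robot, z up. Packed mass unknown, 0.18 to 0.6 kg; its centre is straight below the loop's peak
- caddy_grip (a point): Middle of the handle bar's section near the caddy's -x end (towards the robot): 84 mm from the caddy's centre, 105 mm above its underside. Bar 206 mm long (x), 14 mm thick (y), 20 mm high, carried by 12 mm thick posts at x = +/-92 mm, otherwise free beside and below. Held here with the gripper leaning back towards -x by some 15 degrees, gripper and wrist clear the balance. Axes as caddy_mid
- caddy_loop (a point): Wire centre at the peak of the caddy's hanging loop, on the middle of the bar: 84 mm in +x and 67.5 mm up from caddy_grip, 172.5 mm above the underside. Loop of 5 mm steel wire in the caddy's y-z plane, legs 50 mm apart, sloping to a blunt peak that stands 57 mm above the bar. Axes as caddy_mid
- hook_seat (a point): Where the loop's wire centre lies when seated in the bottom of the scale's hook (moves with the hook; 270 mm above the bench when empty). J hook of 6 mm wire in its x-z plane, 32 mm across wire centres, open on its -x side, back on its +x side; hook bottom 8.5 mm below. The rod rises in line above, the back bends to it 30 to 46 mm up. Axes: x from the opening to the post, z up
- hook_tip (a point): Top of the hook's open tip: 16 mm to the -x side of hook_seat and 13.5 mm above it, same axes. The loop goes on along +x over this tip, with its wire centre 17 to 32 mm higher than hook_seat, until over the seat, then down
- scale_hook (a joint): How far hook and pointer disc are drawn down, in m: 0 empty, 0.070 at the end stop. The spring gives 100 N/m, so the reading settles at 9.8 mm per 100 g hung. Lightly damped: a load let go too early or too late bounces
- stand: The scale's fixed stand, origin at the base's underside straight below the hook, x axis from hook to post. White base plate 10 mm thick, 130 mm wide, 50 mm before to 180 mm behind the origin; 18 mm steel post 140 mm behind. From its arm (565 mm high) hangs the tubular balance, 29 mm thick, 346 to 560 mm above the bench; below it the 6 mm rod and hook, sliding only up and down
- caddy: The caddy itself, origin at the centre of its underside, axes as caddy_mid
- canister: Bystander: lidded round steel canister, 104 mm wide, 119 mm high, origin at its underside
- rack: Bystander: black tube rack with capped tubes, 220 x 85 mm, 105 mm high, origin at its underside
- bowl: Bystander: small open steel bowl, 84 mm wide, 38 mm high, origin at its underside, on the robot's side between the two work places
Not all that is in view belongs to the job. Leave any red look-alike of the caddy alone.

How it is judged:
By the outcome, as a careful person would: the job done as asked, in the order asked, and still so for the second after the job is handed in, with the robot touching nothing.
It also fails if it takes over 72 s, if anything falls off the work surface, if the arm or the gripper's body presses on something with over 40 N, if the wrist force passes 120 N, or if a joint passes its speed limit or range.

## Working session

There is one attempt and no reset: what is moved stays moved. The work goes in short steps, Python scripts to look and compute and a tool call to move; the robot and the scene stay as the last step left them, time stands still between calls to the robot, and variables do not carry over. Pictures are saved under pics/ and viewed, and the job is handed in when it is done.

Besides the shell and the picture viewer there is one more tool, called after ">>>" as name(argument=value, ...) on one line, values as JSON. servo_tool: Moves the arm, as the interface text tells. Its arguments: {"type":"object","properties":{"motion":{"type":"array","items":{"type":"number"}},"gripper":{"type":"number"},"force":{"type":"number"}},"required":["motion"]}

```bash
mkdir -p pics
cat > h.py <<'E'
import numpy as np, cv2
from station import ctrl
from scipy.spatial.transform import Rotation as R
def snap(n):
    c=ctrl.camera(n); np.savez(f'last_{n}.npz',**c); return c
def world(c,z=None):
    z=c['z_map'] if z is None else z
    v,u=np.mgrid[0:z.shape[0],0:z.shape[1]]
    P=np.stack([(u-c['cx'])/c['fx']*z,(v-c['cy'])/c['fy']*z,z],-1)
    Rm=cv2.Rodrigues(np.array(c['rvec'],float))[0]
    W=(P-np.array(c['tvec']).ravel())@Rm
    W[z==0]=np.nan
    return W
def proj(c,p):
    return cv2.projectPoints(np.array(p,float).reshape(-1,3),np.array(c['rvec'],float),np.array(c['tvec'],float),np.array([[c['fx'],0,c['cx']],[0,c['fy'],c['cy']],[0,0,1]],float),None)[0].reshape(-1,2)
def save(n,im): cv2.imwrite(f'pics/{n}.png',cv2.cvtColor(im,cv2.COLOR_RGB2BGR))
E
python3 - <<'E'
from h import *
o=ctrl.get_obs(); print({k:np.round(v,3) for k,v in o.items()})
for n in('side','top','wrist'):
    c=snap(n); save(n+'0',c['color']); print(n,c['fx'],np.round(c['rvec'],3).ravel(),np.round(c['tvec'],3).ravel())
E
```

```text
{'time_s': np.float64(0.0), 'qpos': array([-1.344,  0.3  ,  1.522,  0.   ,  1.321, -0.067]), 'joint_vel': array([-0.002, -0.001, -0.002, -0.001, -0.001, -0.002]), 'tau': array([-0.0000e+00, -5.3181e+01, -3.5274e+01,  7.1000e-02,  2.4000e-02,
       -0.0000e+00]), 'ee_pos': array([ 0.159, -0.526,  0.205]), 'eef_rot': array([3.063, 1.57 , 1.786]), 'force': array([-0.104,  0.34 ,  0.743]), 'moment': array([-0.018, -0.017, -0.03 ]), 'grip_width': np.float64(0.094)}
side 381.269889005858 [ 0.476 -2.567  1.39 ] [0.422 0.218 1.236]
top 391.99803472643725 [ 2.125 -2.091  0.183] [0.011 0.458 1.387]
wrist 328.6676245271104 [-2.368  1.758  0.208] [-0.548 -0.025  0.39 ]
```

View pics/side0.png

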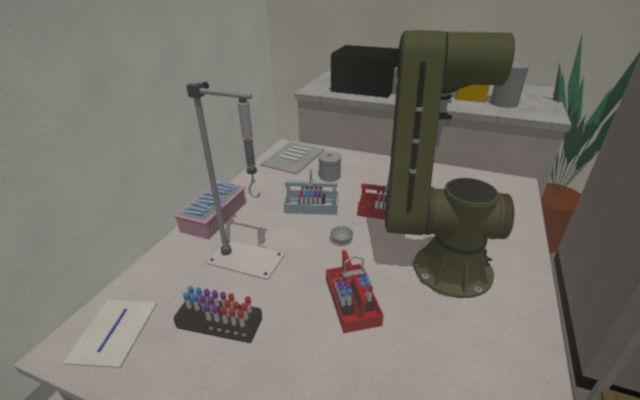

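View pics/top0.png

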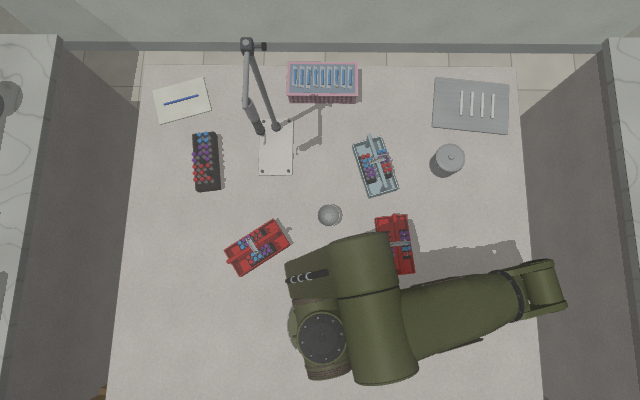

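View pics/wrist0.png

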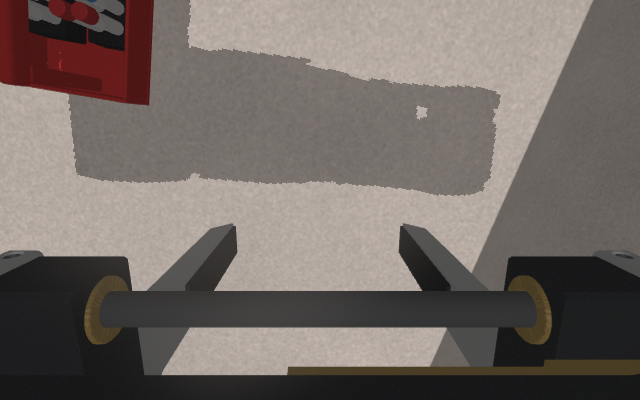

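The caddy-like objects in the top view are red at (258,247), red at (395,243) and grey-blue at (375,166). Only the last fits the "grey-blue plastic tray". I'll confirm it with a crop and measure it.

Run:
```python
from h import *
t=dict(np.load('last_top.npz')); s=dict(np.load('last_side.npz'))
a=cv2.resize(t['color'][120:210,330:420],(400,400),interpolation=cv2.INTER_CUBIC)
b=cv2.resize(s['color'][150:240,270:360],(400,400),interpolation=cv2.INTER_CUBIC)
save('crop1',np.hstack([a,b]))
a=cv2.resize(t['color'][20:190,220:320],(353,600),interpolation=cv2.INTER_CUBIC)
b=cv2.resize(s['color'][80:280,180:290],(330,600),interpolation=cv2.INTER_CUBIC)
save('crop2',np.hstack([a,b]))
W=world(t); 
for v in range(130,204,6):
    print(v,[tuple(np.round(W[v,u]*1000).astype(int)) if np.isfinite(W[v,u,0]) else None for u in range(350,404,6)])
```

```text
130 [(np.int64(723), np.int64(-94), np.int64(4)), (np.int64(723), np.int64(-117), np.int64(4)), (np.int64(725), np.int64(-140), np.int64(-1)), (np.int64(726), np.int64(-164), np.int64(-2)), (np.int64(727), np.int64(-188), np.int64(-5)), (np.int64(726), np.int64(-210), np.int64(0)), (np.int64(726), np.int64(-233), np.int64(0)), (np.int64(726), np.int64(-257), np.int64(0)), (np.int64(724), np.int64(-279), np.int64(6))]
136 [(np.int64(702), np.int64(-94), np.int64(-7)), (np.int64(701), np.int64(-117), np.int64(-3)), (np.int64(701), np.int64(-140), np.int64(-1)), (np.int64(658), np.int64(-152), np.int64(119)), (np.int64(700), np.int64(-187), np.int64(2)), (np.int64(685), np.int64(-204), np.int64(44)), (np.int64(701), np.int64(-233), np.int64(2)), (np.int64(700), np.int64(-256), np.int64(3)), (np.int64(701), np.int64(-279), np.int64(1))]
142 [(np.int64(676), np.int64(-94), np.int64(-2)), (np.int64(676), np.int64(-117), np.int64(0)), (np.int64(662), np.int64(-137), np.int64(39)), (np.int64(656), np.int64(-158), np.int64(58)), (np.int64(676), np.int64(-186), np.int64(1)), (np.int64(670), np
[... 3667 characters left out ...]
p.int64(459), np.int64(-160), np.int64(23)), (np.int64(461), np.int64(-183), np.int64(12)), (np.int64(464), np.int64(-207), np.int64(-1)), (np.int64(464), np.int64(-229), np.int64(4)), (np.int64(465), np.int64(-252), np.int64(0)), (np.int64(466), np.int64(-275), np.int64(-4))]
202 [(np.int64(440), np.int64(-95), np.int64(-3)), (np.int64(439), np.int64(-117), np.int64(3)), (np.int64(440), np.int64(-140), np.int64(2)), (np.int64(441), np.int64(-162), np.int64(-2)), (np.int64(441), np.int64(-185), np.int64(0)), (np.int64(442), np.int64(-207), np.int64(-2)), (np.int64(441), np.int64(-229), np.int64(1)), (np.int64(442), np.int64(-252), np.int64(-2)), (np.int64(442), np.int64(-274), np.int64(-1))]
```

View pics/crop1.png

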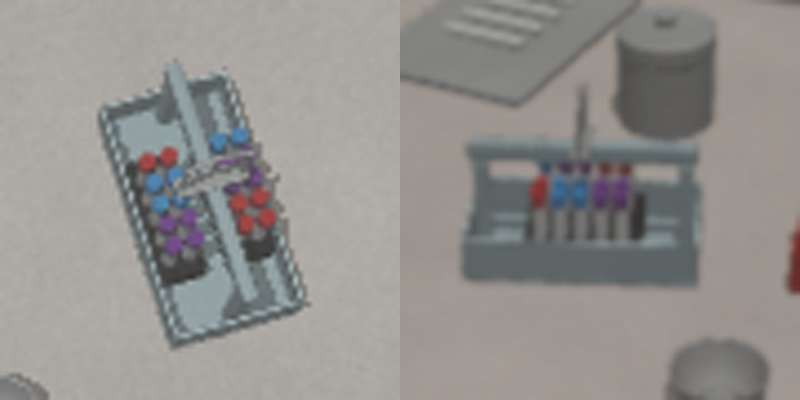

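View pics/crop2.png

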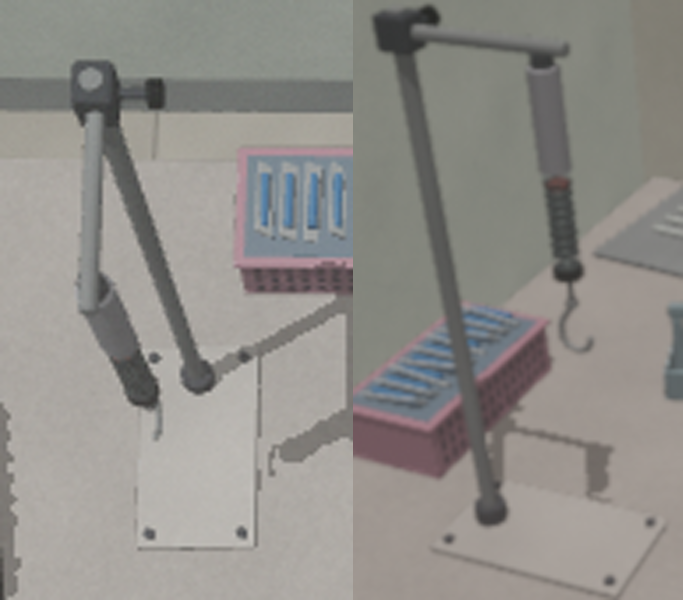

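Run:
```python
from h import *
t=dict(np.load('last_top.npz')); s=dict(np.load('last_side.npz'))
for nm,c in(('top',t),('side',s)):
    W=world(c)
    m=(W[...,0]>.42)&(W[...,0]<.72)&(W[...,1]>-.27)&(W[...,1]<-.09)
    b=W[m&(W[...,2]>.108)&(W[...,2]<.13)]
    cen=np.median(b,0); 
    for _ in range(4):
        d=np.linalg.svd(b[:,:2]-b[:,:2].mean(0))[2][0]; d*=np.sign(d[0])
        off=(b[:,:2]-b[:,:2].mean(0))@[-d[1],d[0]]; b=b[abs(off)<.012]
    al=(b[:,:2]-b[:,:2].mean(0))@d
    mid=b[:,:2].mean(0)+d*(al.max()+al.min())/2
    print(nm,'bar',len(b),mid,'len',np.ptp(al),np.percentile(al,[1,99]),'yaw',np.degrees(np.arctan2(d[1],d[0])),'z',np.median(b[:,2]))
    r=W[m&(W[...,2]>.015)&(W[...,2]<.055)]
    rect=cv2.minAreaRect((r[:,:2]*1000).astype(np.float32)); print('rim',rect)
    l=W[m&(W[...,2]>.14)]; print('loop',len(l),np.round(l,3)[:12].tolist(), np.nanmean(l,0))
    # stand
    m=(W[...,0]>.5)&(W[...,0]<1.1)&(W[...,1]>.0)&(W[...,1]<.4)
    bp=W[m&(W[...,2]>.006)&(W[...,2]<.016)]; 
    rect=cv2.minAreaRect((bp[:,:2]*1000).astype(np.float32)); print('base',len(bp),rect, np.median(bp[:,2]))
    for z0,z1 in((.06,.15),(.15,.25),(.25,.3),(.3,.34),(.36,.45),(.45,.55),(.55,.6)):
        q=W[m&(W[...,2]>z0)&(W[...,2]<z1)]
        print(z0,len(q),np.round(np.median(q,0),3),np.round(np.min(q,0),3),np.round(np.max(q,0),3)) if len(q) else 0
```

```text
top bar 232 [ 0.57049277 -0.18276804] len 0.2052254776942809 [-0.09780183  0.10206908] yaw 17.50122084422329 z 0.11497874460635456
rim ((570.043701171875, -183.13998413085938), (210.03958129882812, 115.2708740234375), 18.258243560791016)
loop 30 [[0.575, -0.19, 0.171], [0.578, -0.194, 0.164], [0.577, -0.197, 0.166], [0.576, -0.2, 0.169], [0.577, -0.204, 0.165], [0.578, -0.208, 0.162], [0.571, -0.179, 0.174], [0.571, -0.182, 0.175], [0.571, -0.186, 0.173], [0.571, -0.189, 0.172], [0.572, -0.193, 0.17], [0.573, -0.197, 0.169]] [ 0.57028017 -0.18233852  0.16471761]
base 1831 ((743.0411987304688, 200.49342346191406), (485.3008117675781, 398.676513671875), 0.0528634674847126) 0.00975873598217823
0.06 1449 [0.889 0.077 0.082] [0.717 0.001 0.06 ] [0.97  0.202 0.15 ]
0.15 67 [0.723 0.191 0.203] [0.719 0.186 0.15 ] [0.736 0.203 0.249]
0.25 61 [0.721 0.191 0.274] [0.572 0.186 0.256] [0.729 0.202 0.299]
0.3 38 [0.722 0.192 0.321] [0.585 0.185 0.303] [0.729 0.202 0.339]
0.36 214 [0.589 0.189 0.406] [0.576 0.179 0.36 ] [0.732 0.204 0.449]
0.45 287 [0.584 0.188 0.5  ] [0.574 0.177 0.45 ] [0.73  0.
[... 567 characters left out ...]
[0.569, -0.166, 0.165], [0.563, -0.163, 0.168]] [ 0.56889388 -0.17458105  0.15860327]
base 1787 ((741.2963256835938, 145.86459350585938), (281.04620361328125, 445.9920654296875), 87.32862854003906) 0.01031335339020614
0.06 1098 [0.884 0.109 0.08 ] [0.718 0.    0.06 ] [0.973 0.208 0.15 ]
0.15 156 [0.724 0.201 0.203] [0.718 0.19  0.152] [0.736 0.209 0.25 ]
0.25 130 [0.723 0.198 0.276] [0.57  0.19  0.251] [0.738 0.207 0.3  ]
0.3 105 [0.722 0.199 0.321] [0.583 0.186 0.3  ] [0.737 0.207 0.34 ]
0.36 468 [0.592 0.202 0.407] [0.576 0.185 0.361] [0.74  0.208 0.45 ]
0.45 655 [0.59  0.203 0.503] [0.574 0.182 0.45 ] [0.745 0.211 0.55 ]
0.55 574 [0.692 0.2   0.568] [0.564 0.147 0.55 ] [0.747 0.213 0.586]
```

Run:
```python
from h import *
from scipy.optimize import least_squares
t=dict(np.load('last_top.npz')); s=dict(np.load('last_side.npz'))
for nm,c in(('top',t),('side',s)):
    W=world(c)
    Rm=cv2.Rodrigues(c['rvec'])[0]; print(nm,'cam',-Rm.T@c['tvec'].ravel())
    def cyl(m,r,x0):
        q=W[m][:,:2]
        f=lambda p: np.hypot(*(q-p).T)-r
        o=least_squares(f,x0,loss='soft_l1',f_scale=.002); return np.round(o.x,4),len(q),np.round(np.std(o.fun),4)
    z=W[...,2]; near=lambda x,y,d:(np.hypot(W[...,0]-x,W[...,1]-y)<d)
    print('post',cyl(near(.727,.195,.025)&(z>.05)&(z<.5),.009,[.73,.196]))
    print('bal',cyl(near(.59,.195,.03)&(z>.44)&(z<.55),.0145,[.595,.196]))
    for k in(.44,.48,.52): print(' bal',k,cyl(near(.59,.195,.03)&(z>k)&(z<k+.03),.0145,[.595,.196]))
    h=near(.59,.195,.04)&(z>.23)&(z<.345)
    v,u=np.nonzero(h); 
    for i in range(len(v)): print((u[i],v[i]),np.round(W[v[i],u[i]]*1000).astype(int).tolist(),end=' ')
    print()
    bp=near(.62,.195,.2)&(z>.004)&(z<.017)&(W[...,0]<.80)&(abs(W[...,1]-.195)<.075)&(c['color'].min(-1)>190 if False else True)
    q=W[bp]
    print(cv2.minAreaRect((q[:,:2]*1000).astype(np.float32)))
a=cv2.resize(t['color'][115:190,245:310],(520,600),interpolation=cv2.INTER_CUBIC); save('base_t',a)
b=cv2.resize(s['color'][235:285,200:300],(800,400),interpolation=cv2.INTER_CUBIC); save('base_s',b)
```

```text
top cam [ 0.17875176 -0.01602328  1.44930842]
post (array([0.7295, 0.1948]), 373, np.float64(0.001))
bal (array([0.5682, 0.179 ]), 196, np.float64(0.0052))
 bal 0.44 (array([0.5903, 0.1922]), 37, np.float64(0.0011))
 bal 0.48 (array([0.5896, 0.1922]), 57, np.float64(0.0006))
 bal 0.52 (array([0.5892, 0.1927]), 68, np.float64(0.0014))
(np.int64(264), np.int64(133)) [602, 190, 290] (np.int64(263), np.int64(134)) [587, 187, 323] (np.int64(264), np.int64(134)) [603, 191, 280] (np.int64(265), np.int64(134)) [604, 189, 276] (np.int64(261), np.int64(135)) [585, 194, 318] (np.int64(262), np.int64(135)) [587, 191, 315] (np.int64(263), np.int64(135)) [585, 187, 319] (np.int64(264), np.int64(135)) [602, 193, 272] (np.int64(265), np.int64(135)) [600, 189, 277] (np.int64(262), np.int64(136)) [585, 192, 312] (np.int64(264), np.int64(136)) [596, 191, 279] (np.int64(265), np.int64(136)) [599, 189, 272] (np.int64(264), np.int64(137)) [595, 192, 274] (np.int64(265), np.int64(137)) [596, 190, 270] (np.int64(264), np.int64(138)) [592, 192, 272] (np.int64(265), np.int64(138)) [592, 189, 272] (np.int64(26
[... 3868 characters left out ...]
1), np.int64(195)) [599, 194, 266] (np.int64(252), np.int64(195)) [596, 194, 267] (np.int64(253), np.int64(195)) [593, 194, 267] (np.int64(254), np.int64(195)) [591, 191, 266] (np.int64(255), np.int64(195)) [584, 195, 270] (np.int64(256), np.int64(195)) [581, 196, 271] (np.int64(257), np.int64(195)) [579, 193, 270] (np.int64(258), np.int64(195)) [577, 192, 270] (np.int64(253), np.int64(196)) [590, 198, 267] (np.int64(254), np.int64(196)) [587, 198, 268] (np.int64(255), np.int64(196)) [584, 196, 267] (np.int64(256), np.int64(196)) [581, 196, 268] (np.int64(257), np.int64(196)) [579, 194, 267] 
((611.9915771484375, 196.59893798828125), (371.3434753417969, 148.5935516357422), 1.727173924446106)
```

View pics/base_t.png

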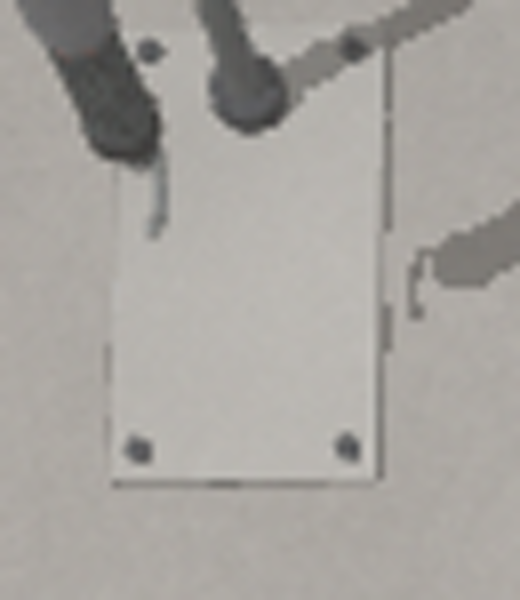

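View pics/base_s.png

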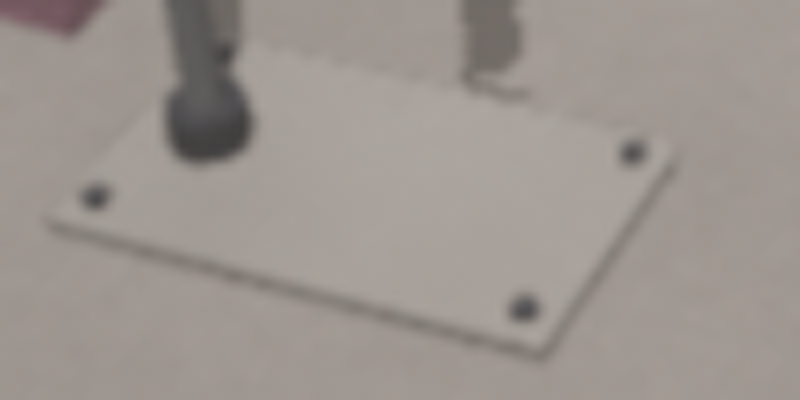

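Run:
```python
from h import *
o=ctrl.get_obs(); p=np.array(o['ee_pos']); az=o['qpos'][0]; print(az,np.arctan2(p[1],p[0]))
er=np.array([np.cos(az),np.sin(az)]); et=np.array([-er[1],er[0]])
for n in('top','side'):
    c=dict(np.load(f'last_{n}.npz')); W=world(c)
    d=W-p; r=d[...,:2]@er; t=d[...,:2]@et; h=d[...,2]
    m=(h>.0)&(np.hypot(r,t)<.25)
    for a in np.arange(0,.6,.03):
        k=m&(h>=a)&(h<a+.03)
        if k.sum()>3: print(n,round(a,2),k.sum(),'r',np.round(np.percentile(r[k],[0,2,98,100]),3),'t',np.round(np.percentile(t[k],[0,2,98,100]),3))
t=dict(np.load('last_top.npz'));save('wr',cv2.resize(t['color'][230:390,400:600],(750,600)))
```

```text
-1.3436077637068393 -1.2769838422029811
top 0.21 22 r [-0.026 -0.026 -0.014 -0.013] t [-0.032 -0.028  0.027  0.028]
top 0.24 81 r [-0.077 -0.07   0.002  0.014] t [-0.042 -0.041  0.06   0.06 ]
top 0.27 643 r [-0.118 -0.078  0.03   0.037] t [-0.06  -0.041  0.06   0.061]
top 0.3 1522 r [-0.237 -0.111  0.021  0.027] t [-0.06  -0.055  0.056  0.068]
top 0.33 1080 r [-0.237 -0.191 -0.074 -0.07 ] t [-0.061 -0.053  0.063  0.067]
top 0.36 1662 r [-0.243 -0.235 -0.127 -0.115] t [-0.068 -0.065  0.063  0.068]
top 0.39 1021 r [-0.25  -0.248 -0.197 -0.19 ] t [-0.058 -0.05   0.051  0.058]
side 0.0 20 r [-0.062 -0.062 -0.048 -0.047] t [-0.012 -0.012  0.001  0.001]
side 0.03 29 r [-0.065 -0.063 -0.051 -0.051] t [-0.013 -0.013  0.003  0.004]
side 0.06 30 r [-0.066 -0.064 -0.052 -0.051] t [-0.012 -0.011  0.004  0.004]
side 0.09 64 r [-0.085 -0.084 -0.066 -0.061] t [-0.038 -0.037  0.007  0.008]
side 0.12 127 r [-0.096 -0.092 -0.036 -0.032] t [-0.039 -0.038  0.009  0.012]
side 0.15 59 r [-0.045 -0.044 -0.033 -0.033] t [-0.026 -0.021  0.005  0.006]
side 0.18 90 r [-0.044 -0.043 -0.008  0.001] t [-0.034 -0.033  0.005  0.007]
side 0.21 9 r [-0.036 -0.036 -0.03  -0.03 ] t [-0.009 -0.009  0.007  0.007]
side 0.24 54 r [-0.17  -0.154 -0.12  -0.119] t [-0.039 -0.035  0.021  0.023]
side 0.27 46 r [-0.248 -0.247 -0.172 -0.169] t [-0.031 -0.028  0.037  0.038]
```

View pics/wr.png

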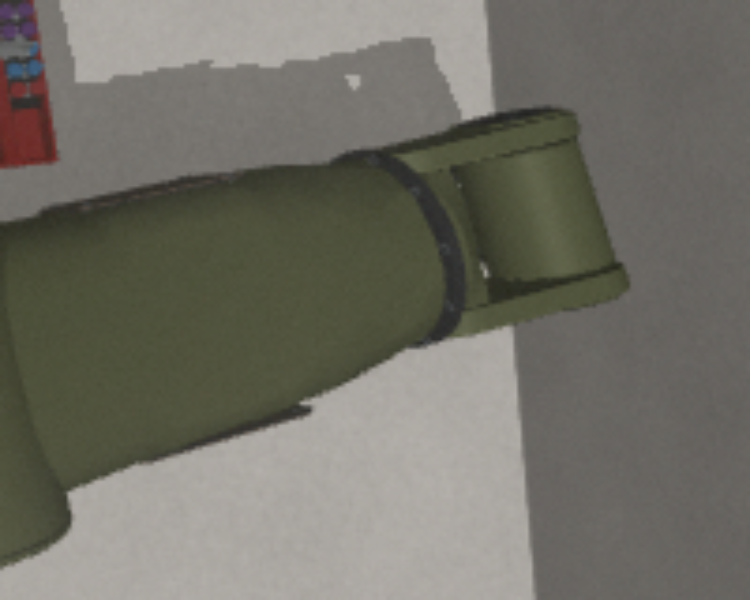

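```bash
cat >> h.py <<'E'
def Rt(o=None):
    o=o or ctrl.get_obs(); return R.from_euler('xyz',o['eef_rot']).as_matrix()
def need(target,yawbar,half=0):
    """target = TCP world, yawbar = world yaw (deg) of the bar; tool shifts mm and roll deg"""
    o=ctrl.get_obs(); M=Rt(o); d=M.T@(np.array(target)-np.array(o['ee_pos']))*1000
    th=np.radians(yawbar); n=np.array([-np.sin(th),np.cos(th),0])*(1 if not half else -1)
    zt=M.T@n  # wanted z axis in tool frame: rotation about x by a: z->(0,-sin a,cos a)
    a=np.degrees(np.arctan2(-zt[1],zt[2]))
    print('shift',np.round(d,1),'roll',round(a,2))
    return d,a
E
python3 - <<'E'
from h import *
o=ctrl.get_obs(); print(np.round(Rt(o),3))
w=dict(np.load('last_wrist.npz')); Rm=cv2.Rodrigues(w['rvec'])[0]; cp=-Rm.T@w['tvec'].ravel()
print('cam in tool',Rt(o).T@(cp-o['ee_pos']), 'optical axis in tool',Rt(o).T@Rm[2])
a=np.radians(17.5); d=np.array([np.cos(a),np.sin(a)])
g=np.array([.5703,-.1826])-0.084*d; print('grip',g)
for h in(0,1): need([g[0],g[1],.105-.019+.10],17.5,h)
E
```

```text
[[-0.     0.957  0.29 ]
 [ 0.001  0.29  -0.957]
 [-1.     0.    -0.001]]
cam in tool [-0.17940327  0.06550455 -0.00072687] optical axis in tool [ 0.9730155  -0.23073627 -0.00127142]
grip [ 0.49018778 -0.20785929]
shift [  19.2  409.  -208.9] roll 179.33
shift [  19.2  409.  -208.9] roll -0.67
```

>>> servo_tool(motion=[0,10,-5,-6,0,30,-15,-14,0,53,-27,-24,0,78,-40,-34,0,104,-53,-44,0,130,-66,-54,0,156,-80,-64,0,182,-93,-74,0,208,-106,-84,0,234,-120,-94,0,260,-133,-104,0,286,-146,-114,0,312,-159,-124,0,338,-173,-134,0,362,-185,-144,0,382,-195,-154,0,397,-203,-164,0,405,-207,-172,0,409,-209,-178,0,409,-209,-181], gripper=1)

```text
time_s: 2.65
ee_pos: [0.4903, -0.2076, 0.2051]
eef_rot: [0.777, 1.57, 2.662]
force: [0.2, -0.1, 0.8]
grip_width: 0.0937
```

Run:
```python
from h import *
o=ctrl.get_obs(); print(np.round(o['qpos'],3),np.round(Rt(o),3).tolist())
w=snap('wrist'); s=snap('side'); t=snap('top')
save('w1',w['color']); save('s1',s['color'])
# bar fit from wrist depth
W=world(w)
m=(W[...,2]>.112)&(W[...,2]<.13)&(W[...,0]>.44)&(W[...,0]<.7)&(W[...,1]>-.27)&(W[...,1]<-.1)
b=W[m]; print(len(b))
for _ in range(5):
    d=np.linalg.svd(b[:,:2]-b[:,:2].mean(0),full_matrices=False)[2][0]; d*=np.sign(d[0]); b=b[abs((b[:,:2]-b[:,:2].mean(0))@[-d[1],d[0]])<.011]
al=(b[:,:2]-b[:,:2].mean(0))@d; e=b[:,:2].mean(0)+d*al.min()
print('yaw',np.degrees(np.arctan2(d[1],d[0])),'end',e,'end at',e+0.103*d,'z',np.median(b[:,2]),'width',np.percentile((b[:,:2]-b[:,:2].mean(0))@[-d[1],d[0]],[1,50,99]))
# line offset of current TCP from bar line
p=np.array(o['ee_pos'])[:2]; print('lateral',(p-b[:,:2].mean(0))@[-d[1],d[0]], 'tcp from end',(p-e)@d)
```

```text
[-0.469  0.261  1.571  0.     1.31  -2.354] [[-0.001, -0.951, -0.309], [0.0, -0.309, 0.951], [-1.0, 0.0, 0.0]]
2500
yaw 17.493902022757588 end [ 0.47170328 -0.21233994] end at [ 0.56993942 -0.18137769] z 0.11484701494149321 width [-8.84270576e-03 -3.77475248e-05  8.41530074e-03]
lateral -0.0010922900940687928 tcp from end 0.01914301954809707
```

View pics/w1.png

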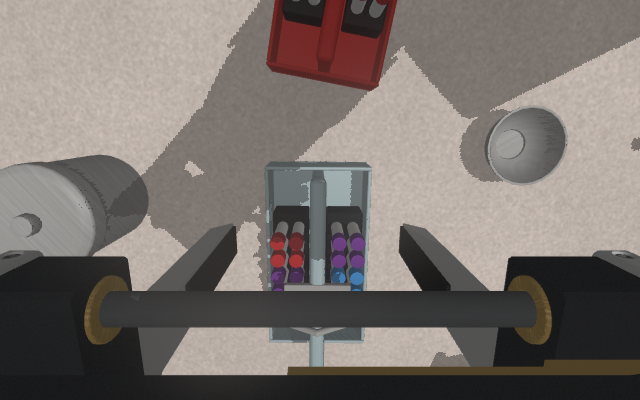

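View pics/s1.png

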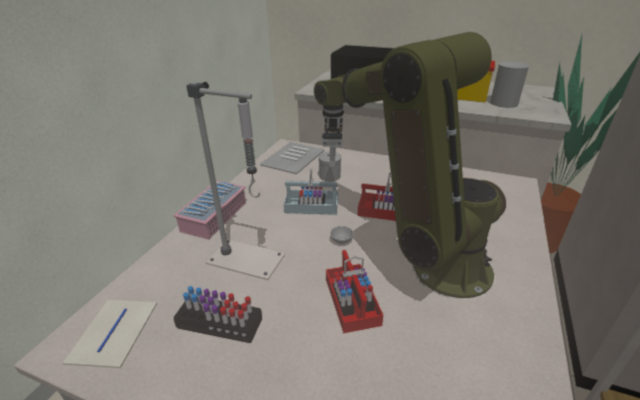

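The wrist view has the grey-blue bar centred between the fingers (end at (318,180)) and the red look-alike farther off at (330,40). The alignment is within about 1 mm, so I'll descend.

>>> servo_tool(motion=[8,0,0.5,0.5,22,0,0.5,0.5,38,0,0.5,0.5,54,0,0.5,0.5,70,0,0.5,0.5,84,0,0.5,0.5,96,0,0.5,0.5,106,0,0.5,0.5,113,0,0.5,0.5,117,0,0.5,0.5,119,0,0.5,0.5,119,0,0.5,0.5,119,0,0.5,0.5])

```text
time_s: 4.42
ee_pos: [0.4902, -0.2075, 0.0867]
eef_rot: [-2.395, 1.57, -0.522]
force: [0.2, -0.5, -0.0]
grip_width: 0.0937
```

Run:
```python
from h import *
o=ctrl.get_obs(); print(o['time_s'],o['ee_pos'],o['force'],o['moment'])
s=snap('side'); save('s2',cv2.resize(s['color'][60:240,250:400],(600,720)[:2] and (500,600)))
w=snap('wrist'); save('w2',w['color'])
```

```text
4.425 [ 0.49019952 -0.20753121  0.08670612] [ 0.22217974 -0.46651719 -0.02887278] [ 0.09795886 -0.14376854  0.02694285]
```

View pics/s2.png

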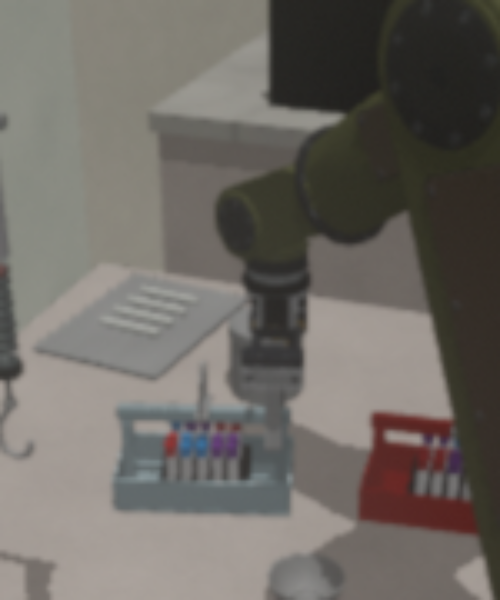

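View pics/w2.png

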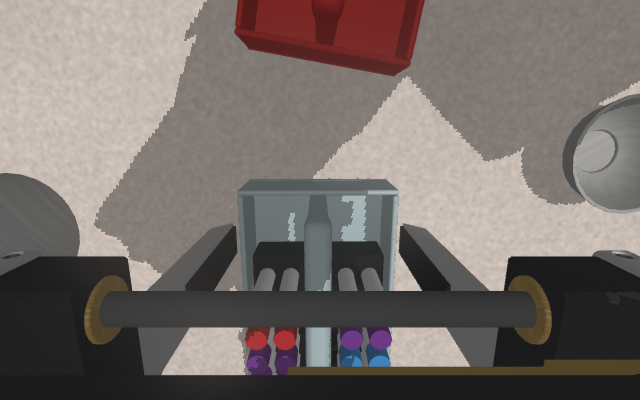

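>>> servo_tool(motion=[0,0,0,0,0,0,0,0,0,0,0,0,0,0,0,0,0,0,0,0,0,0,0,0,0,0,0,0,0,0,0,0,0,0,0,0,0,0,0,0], gripper=0, force=55)

```text
time_s: 5.78
ee_pos: [0.4901, -0.2075, 0.0865]
eef_rot: [2.808, 1.571, -1.602]
force: [0.9, 0.0, 0.7]
grip_width: 0.0135
```

>>> servo_tool(motion=[-1,0,0,0,-3,0,0,0,-6,0,0,0,-9,0,0,0,-12,0,0,0,-15,0,0,0,-18,0,0,0,-20,0,0,0,-20,0,0,0,-20,0,0,0])

```text
time_s: 7.02
ee_pos: [0.49, -0.2075, 0.1064]
eef_rot: [0.977, 1.571, 2.85]
force: [-0.4, 0.5, -3.9]
grip_width: 0.0135
```

Run:
```python
from h import *
o=ctrl.get_obs(); print(o['time_s'],o['ee_pos'],o['force'],o['moment'],o['grip_width'])
s=snap('side'); save('s3',cv2.resize(s['color'][100:240,250:390],(600,600))); t=snap('top')
```

```text
7.025 [ 0.49000229 -0.20745369  0.10635789] [-0.35726952  0.4761216  -3.8754566 ] [-0.06671957  0.13995536  0.00695303] 0.013477761069424865
```

View pics/s3.png

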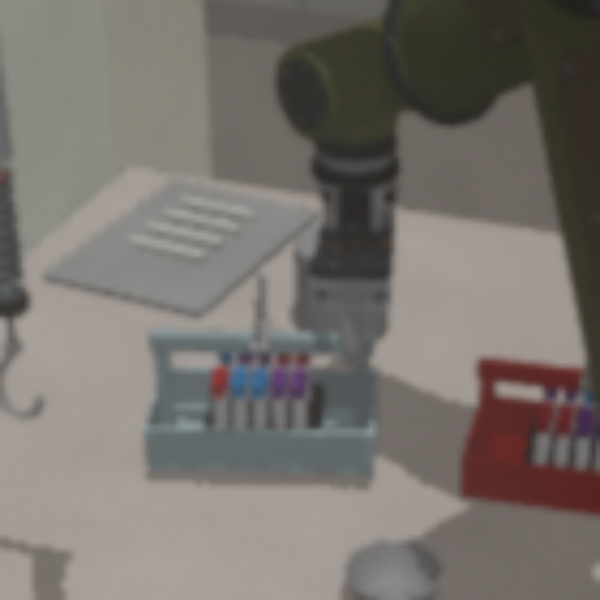

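```bash
cat >> h.py <<'E'
def bar(c,p,yaw,name=''):
    """bar-top points: fit z slope along bar; p=TCP world"""
    W=world(c); a=np.radians(yaw); d=np.array([np.cos(a),np.sin(a)]); n=np.array([-d[1],d[0]])
    q=W[...,:2]-np.array(p[:2]); s=q@d; l=q@n; z=W[...,2]-p[2]
    m=(s>.02)&(s<.19)&(abs(l)<.013)&(z>.022)&(z<.043)&~((s>.07)&(s<.1))
    f=np.polyfit(s[m],z[m],1); f2=np.polyfit(s[m],l[m],1)
    print(name,m.sum(),'tilt deg (up+)',np.degrees(np.arctan(f[0])),'z at grip rel tcp',f[1],'lat@84',np.polyval(f2,.084),'yawerr',np.degrees(f2[0]))
    L=(z>.065)&(z<.11)&(abs(l)<.035)&(s>.04)&(s<.14)
    if L.sum():
        print('  loop n',L.sum(),'s',np.median(s[L]),'l',l[L].min(),l[L].max(),'ztop',np.percentile(z[L],[90,100]))
E
python3 - <<'E'
from h import *
o=ctrl.get_obs();
for n in('side','top'): bar(dict(np.load(f'last_{n}.npz')),o['ee_pos'],17.5,n)
E
```

```text
side 93 tilt deg (up+) -0.47195105181496716 z at grip rel tcp 0.027455427591071783 lat@84 0.0025388047331158753 yawerr -0.5907934236050664
  loop n 11 s 0.08616318635603507 l -0.008593067314476878 0.027507704866021523 ztop [0.08698099 0.08698855]
top 88 tilt deg (up+) -1.3862371315979516 z at grip rel tcp 0.030805166429582 lat@84 -0.0009681174018692844 yawerr 0.07119112077905579
  loop n 11 s 0.08580447827495782 l -0.02683761328801582 0.02568027884485882 ztop [0.08169645 0.08249474]
```

>>> servo_tool(motion=[-3,0,0,0,-9,0,0,0,-17,0,0,0,-26,0,0,0,-35,0,0,0,-45,0,0,0,-55,0,0,0,-65,0,0,0,-75,0,0,0,-84,0,0,0,-92,0,0,0,-98,0,0,0,-101,0,0,0,-102,0,0,0,-102,0,0,0,-102,0,0,0])

```text
time_s: 9.12
ee_pos: [0.49, -0.2074, 0.2082]
eef_rot: [0.829, 1.57, 2.702]
force: [0.0, 0.4, -4.6]
grip_width: 0.0134
```

Run:
```python
from h import *
o=ctrl.get_obs(); print(o['time_s'],o['ee_pos'],o['force'],o['moment'],o['grip_width'])
for n in('side','top'): bar(snap(n),o['ee_pos'],17.5,n)
need([.4455,.1905,.208],1.2,1); need([.4455,.1905,.208],1.2,0)
s=dict(np.load('last_side.npz'));save('s4',cv2.resize(s['color'][60:240,220:400],(600,600)))
```

```text
9.125 [ 0.48998553 -0.20741011  0.20818473] [ 0.01711439  0.37959138 -4.56253946] [-0.02357556  0.19394627 -0.01931732] 0.013442228510454252
side 99 tilt deg (up+) -0.3892862839526987 z at grip rel tcp 0.027189149605045364 lat@84 0.003006601058847138 yawerr 0.7821309531508492
  loop n 15 s 0.08463364540970218 l -0.026255260584214655 0.02743221200663663 ztop [0.08566047 0.08842481]
top 109 tilt deg (up+) -0.32013506178546436 z at grip rel tcp 0.028198063093975354 lat@84 -0.0005516078804066309 yawerr -0.22404760003730034
  loop n 11 s 0.08502943384014709 l -0.024040502241575563 0.023366598421951185 ztop [0.08098958 0.08171936]
shift [ 3.000e-01 -7.610e+01  3.931e+02] roll -163.87
shift [ 3.000e-01 -7.610e+01  3.931e+02] roll 16.13
```

View pics/s4.png

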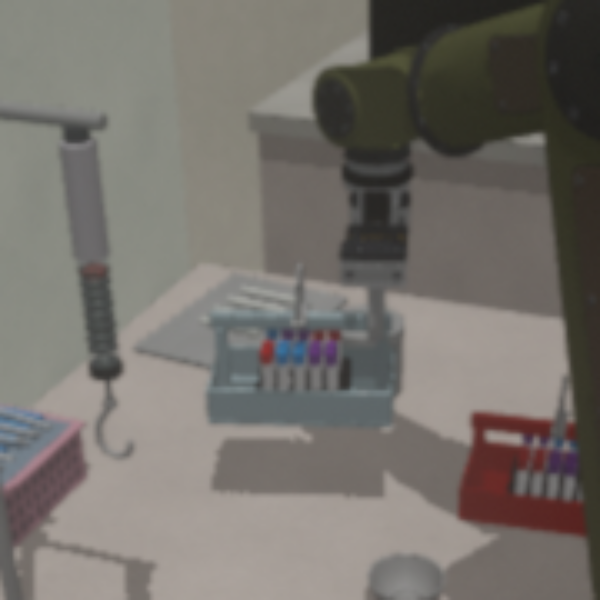

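>>> servo_tool(motion=[0,-0.5,3,0,0,-2,10,0.5,0,-4,21,1,0,-7,36,1.5,0,-10.5,54,2,0,-14,73,3,0,-18,93,4,0,-22,114,5,0,-26,135,5.5,0,-30,156,6.5,0,-34,177,7.5,0,-38,198,8.5,0,-42,219,9,0,-46,240,10,0,-50,261,11,0,-54,281,12,0,-58,300,13,0,-61,317,13.5,0,-64,332,14,0,-67,345,14.5])

```text
time_s: 11.72
ee_pos: [0.4507, 0.143, 0.2086]
eef_rot: [-0.32, 1.571, 1.301]
force: [0.3, -0.5, -3.1]
grip_width: 0.0137
```

Run:
```python
from h import *
o=ctrl.get_obs(); print(o['time_s'],o['ee_pos'],o['force'],o['qpos'])
need([.4455,.1905,.208],1.2,0)
```

```text
11.725 [0.45067671 0.14300049 0.20856402] [ 0.29260553 -0.49506597 -3.05554735] [ 2.29626852e-01  1.24252911e-01  1.72643432e+00  2.55735234e-04
  1.29077126e+00 -1.39065698e+00]
shift [ 0.6  2.8 47.7] roll 1.63
```

>>> servo_tool(motion=[0,0.3,10,0.3,0,0.8,18,0.6,0,1.3,26,0.9,0,1.8,33,1.2,0,2.2,39,1.4,0,2.5,43.5,1.6,0,2.8,46.5,1.6,0,2.8,47.7,1.6,0,2.8,47.7,1.6,0,2.8,47.7,1.6,0,2.8,47.7,1.6])

```text
time_s: 13.1
ee_pos: [0.4461, 0.1892, 0.2084]
eef_rot: [2.026, 1.571, -2.665]
force: [-0.5, 0.8, -3.0]
grip_width: 0.0137
```

Run:
```python
from h import *
o=ctrl.get_obs(); print(o['time_s'],o['ee_pos'],o['force'],o['moment'],o['grip_width'])
for n in('side','top'): bar(snap(n),o['ee_pos'],1.2,n)
s=dict(np.load('last_side.npz'));save('s5',cv2.resize(s['color'][90:290,180:340],(640,800))[:600]); save('s5',cv2.resize(s['color'][150:260,210:340],(709,600),interpolation=cv2.INTER_CUBIC))
s=dict(np.load('last_top.npz'));save('t5',cv2.resize(s['color'][90:210,220:340],(600,600),interpolation=cv2.INTER_CUBIC))
```

```text
13.1 [0.44611051 0.18923628 0.20844337] [-0.4705224   0.78584995 -2.96031228] [0.05637919 0.22828671 0.00952823] 0.013691466224332753
side 163 tilt deg (up+) -0.3480043563097019 z at grip rel tcp 0.027166557628609034 lat@84 0.0021703662454591174 yawerr 0.12792930840439976
  loop n 34 s 0.08599162310239997 l -0.023806824812327952 0.027854483701491784 ztop [0.08786417 0.10966267]
top 52 tilt deg (up+) -1.5109596127814768 z at grip rel tcp 0.03127402612052469 lat@84 -0.007587951699929183 yawerr 3.2570575612667767
  loop n 6 s 0.12824344533488888 l -0.0018204680958937025 0.0013227384023058865 ztop [0.09054755 0.10784575]
```

View pics/s5.png

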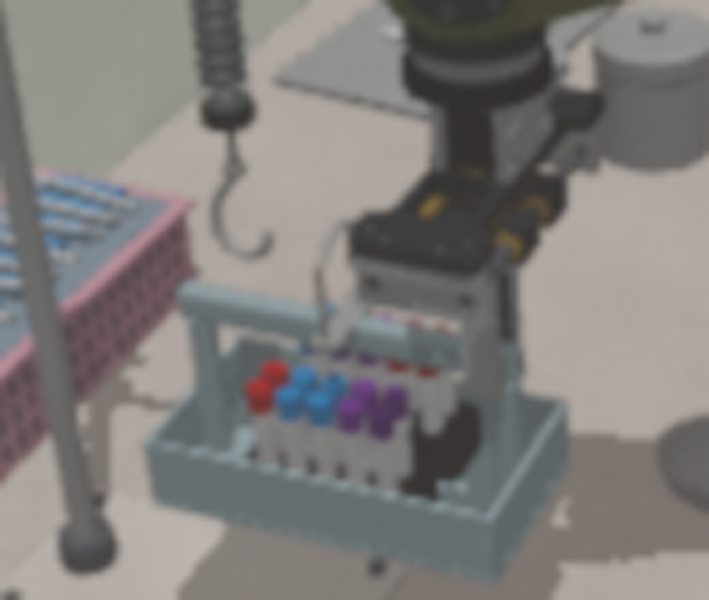

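View pics/t5.png

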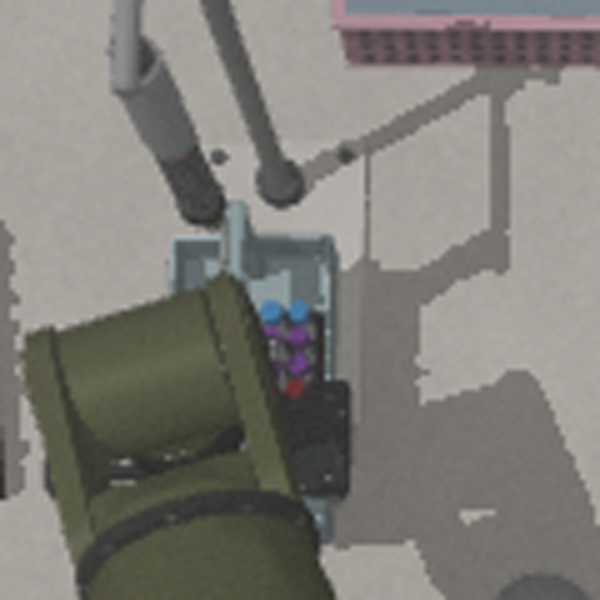

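Run:
```python
from h import *
o=ctrl.get_obs(); p=np.array(o['ee_pos'])
s=dict(np.load('last_side.npz')); W=world(s)
im=cv2.resize(s['color'][170:215,235:295],(800,600),interpolation=cv2.INTER_CUBIC)
k=800/60
def dr(pts,col):
    for u,v in proj(s,pts): cv2.circle(im,(int((u-235+.5)*k),int((v-170+.5)*k)),4,col,-1)
lp=p+[.0845,.0018,.086]
dr([lp,lp+[0,.025,-.02],lp+[0,-.025,-.02],lp+[0,.025,-.057],lp+[0,-.025,-.057]],(255,0,0))
h=np.array([.590,.1925,.2645])
th=np.linspace(-np.pi,0,15)  # hook arc bottom r=16
dr([h+[16e-3*np.cos(a),0,16e-3+16e-3*np.sin(a)] for a in th],(0,255,0))
dr([h+[-.016,0,.019],h+[0,0,.06]],(255,255,0))
save('s6',im)
m=(W[...,0]>.5)&(W[...,0]<.56)&(W[...,1]>.15)&(W[...,1]<.23)&(W[...,2]>.262)&(W[...,2]<.31)
q=W[m]; q=q[np.argsort(-q[:,2])]; print(np.round(q[:24]*1000).astype(int).tolist()); print(lp)
```

```text
[[531, 192, 297], [530, 194, 295], [533, 194, 294], [532, 198, 293], [530, 195, 292], [530, 188, 291], [531, 200, 291], [534, 200, 291], [531, 181, 290], [530, 202, 290], [532, 203, 290], [533, 208, 289], [528, 211, 288], [531, 206, 288], [531, 176, 288], [532, 167, 286], [534, 208, 285], [532, 211, 284], [529, 216, 284], [533, 216, 280], [531, 214, 280], [531, 219, 279], [530, 216, 277], [529, 219, 276]]
[0.53057411 0.19107671 0.29443529]
```

View pics/s6.png

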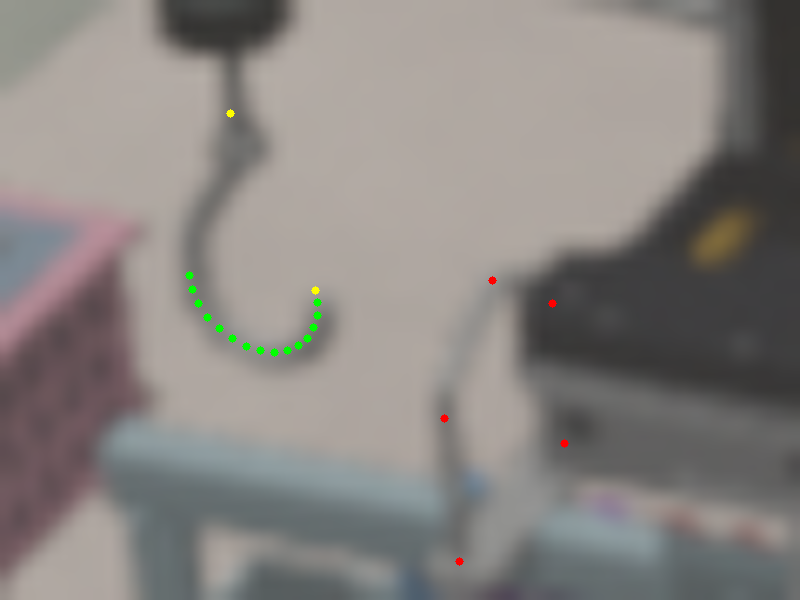

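Run:
```python
from h import *
need([.5895-.0845,.1926-.0018,.2085],1.2,0)
```

```text
shift [ -0.1 -58.9   0.3] roll 0.03
```

>>> servo_tool(motion=[0,-1,0,0,0,-4,0,0,0,-9,0,0,0,-14,0,0,0,-19,0,0,0,-24,0.1,0,0,-29,0.1,0,0,-34,0.2,0,0,-39,0.2,0,0,-44,0.3,0,0,-49,0.3,0,0,-53,0.3,0,0,-56,0.3,0,0,-58,0.3,0,0,-58.5,0.3,0,0,-58.5,0.3,0,0,-58.5,0.3,0])

```text
time_s: 15.32
ee_pos: [0.5045, 0.1909, 0.2085]
eef_rot: [-1.322, 1.571, 0.27]
force: [0.1, -0.9, -3.2]
grip_width: 0.0135
```

```bash
cat >> h.py <<'E'
def view(tag,dz=0.0,hookz=.2645):
    o=ctrl.get_obs(); p=np.array(o['ee_pos']); print(o['time_s'],p,o['force'],o['moment'],o['grip_width'])
    s=snap('side'); im=cv2.resize(s['color'][165:225,220:300],(800,600),interpolation=cv2.INTER_CUBIC); k=10
    save(tag+'raw',im); im=im.copy()
    def dr(pts,col):
        for u,v in proj(s,pts): cv2.circle(im,(int((u-220+.5)*k),int((v-165+.5)*k)),3,col,-1)
    lp=p+[.0845,.0018,.086]
    dr([lp,lp+[0,.025,-.02],lp+[0,-.025,-.02],lp+[0,.025,-.057],lp+[0,-.025,-.057]],(255,0,0))
    h=np.array([.5893,.1926,hookz])
    dr([h+[16e-3*np.cos(a),0,16e-3+16e-3*np.sin(a)] for a in np.linspace(-np.pi,0,15)],(0,255,0))
    save(tag,im); bar(s,p,1.2,'side')
E
python3 -c "
from h import *
view('s7')"
```

```text
15.325 [0.50450576 0.19089907 0.2084863 ] [ 0.12824066 -0.87537032 -3.23258274] [ 0.06341651  0.19860596 -0.0418292 ] 0.013500918391821343
side 154 tilt deg (up+) -0.1787131607824329 z at grip rel tcp 0.026716500088325445 lat@84 0.0023255805856139027 yawerr -0.051224800492875526
  loop n 50 s 0.08702545623367092 l -0.007524404932156183 0.029517472577097227 ztop [0.10638373 0.10977572]
```

View pics/s7.png

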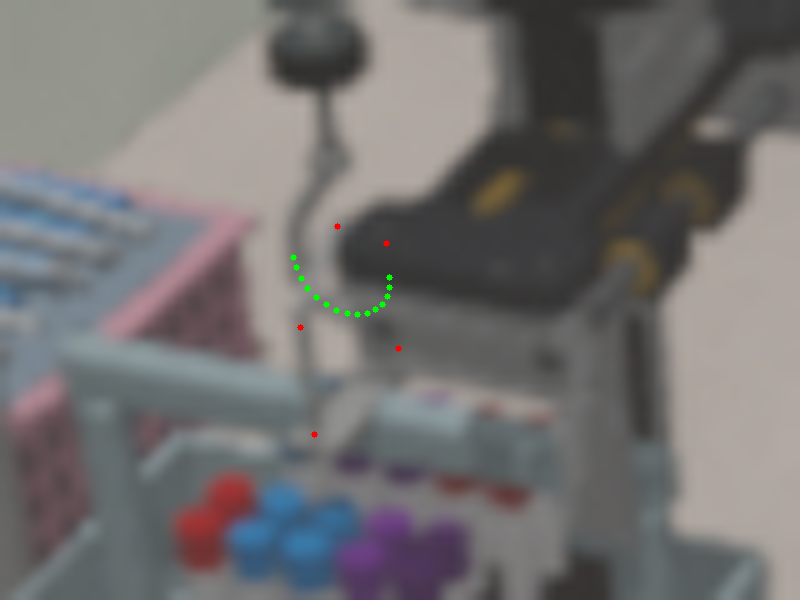

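View pics/s7raw.png

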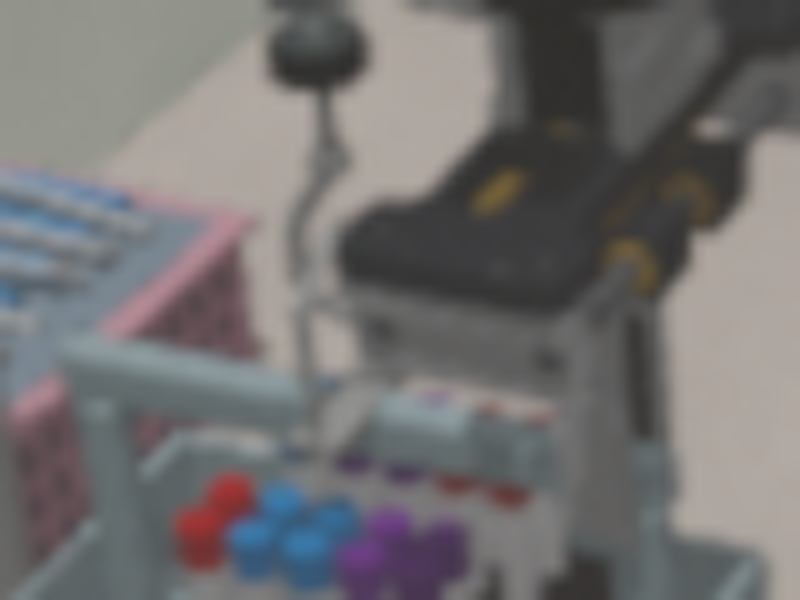

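>>> servo_tool(motion=[1,0,0,0,2.5,0,0,0,4.5,0,0,0,6.5,0,0,0,8.5,0,0,0,10.5,0,0,0,12.5,0,0,0,14.5,0,0,0,16.5,0,0,0,18.5,0,0,0,20,0,0,0,21.5,0,0,0,23,0,0,0,24.5,0,0,0,26,0,0,0,27.5,0,0,0,29,0,0,0,30,0,0,0,30,0,0,0,30,0,0,0])

```text
time_s: 17.88
ee_pos: [0.5046, 0.1909, 0.1785]
eef_rot: [-0.976, 1.571, 0.616]
force: [-0.2, 0.1, -3.6]
grip_width: 0.0135
```

```bash
python3 -c "
from h import *
view('s8',hookz=.2585)"
```

```text
17.875 [0.50456926 0.19092723 0.17851044] [-0.23099806  0.05332931 -3.56004257] [0.08017986 0.13934446 0.02195055] 0.013482738196231813
side 152 tilt deg (up+) -0.27279220092506146 z at grip rel tcp 0.02719902553811678 lat@84 0.002597155710077612 yawerr -0.1735064881661164
  loop n 45 s 0.08727529879498062 l -0.010546342540639245 0.02673464809695086 ztop [0.10148397 0.108482  ]
```

View pics/s8raw.png

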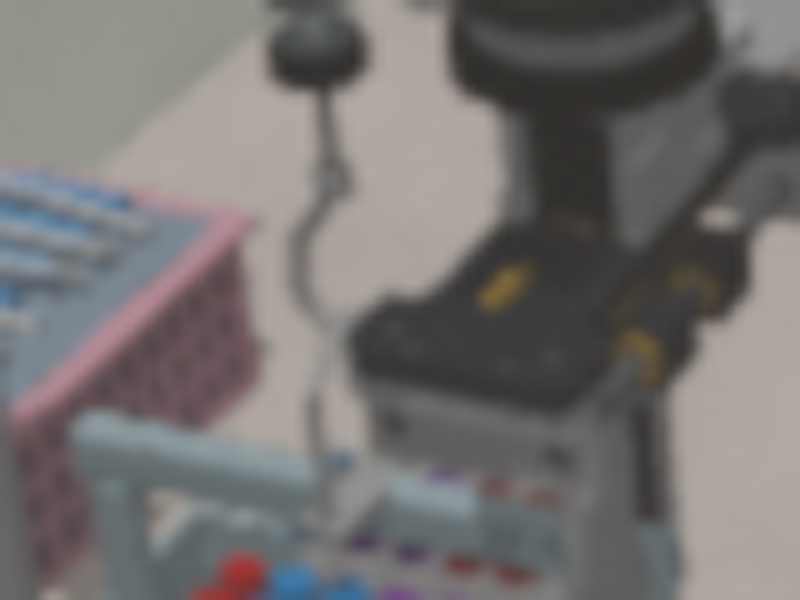

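>>> servo_tool(motion=[1,0,0,0,2.5,0,0,0,4,0,0,0,5.5,0,0,0,7,0,0,0,8.5,0,0,0,10,0,0,0,11.5,0,0,0,13,0,0,0,14.5,0,0,0,16,0,0,0,17.5,0,0,0,19,0,0,0,20,0,0,0,20,0,0,0,20,0,0,0])

```text
time_s: 19.92
ee_pos: [0.5046, 0.1909, 0.1585]
eef_rot: [-0.913, 1.571, 0.679]
force: [0.1, 1.1, -0.5]
grip_width: 0.0134
```

```bash
cat >> h.py <<'E'
def avg(n=14):
    F=[];M=[];T=[]
    for i in range(n):
        ctrl.camera('top'); o=ctrl.get_obs(); F.append(o['force']);M.append(o['moment']);T.append(o['tau'])
    F=np.array(F);print(o['time_s'],o['ee_pos'],'F',F.mean(0).round(3),'sd',F.std(0).round(2),'M',np.mean(M,0).round(3),'tau',np.mean(T,0).round(3))
E
python3 -c "
from h import *
avg(); view('s9',hookz=.2385)"
```

```text
20.625 [0.50457486 0.19089769 0.15845658] F [ 0.588  0.381 -1.139] sd [0.61 0.37 0.61] M [ 0.103 -0.097  0.037] tau [-1.6400e-01 -5.3418e+01 -3.4037e+01 -6.1000e-02  8.9000e-02  3.5000e-02]
20.625 [0.50457486 0.19089769 0.15845658] [ 0.86073113  0.00382265 -0.99413549] [ 0.0760051  -0.18384781  0.00999893] 0.013840744778160332
side 158 tilt deg (up+) -0.29997437196746835 z at grip rel tcp 0.027235364891619526 lat@84 0.0026406600973115724 yawerr -0.124137431678625
  loop n 44 s 0.08590659533254262 l -0.016129665563837946 0.028193106455370303 ztop [0.09998713 0.10674493]
```

View pics/s9raw.png

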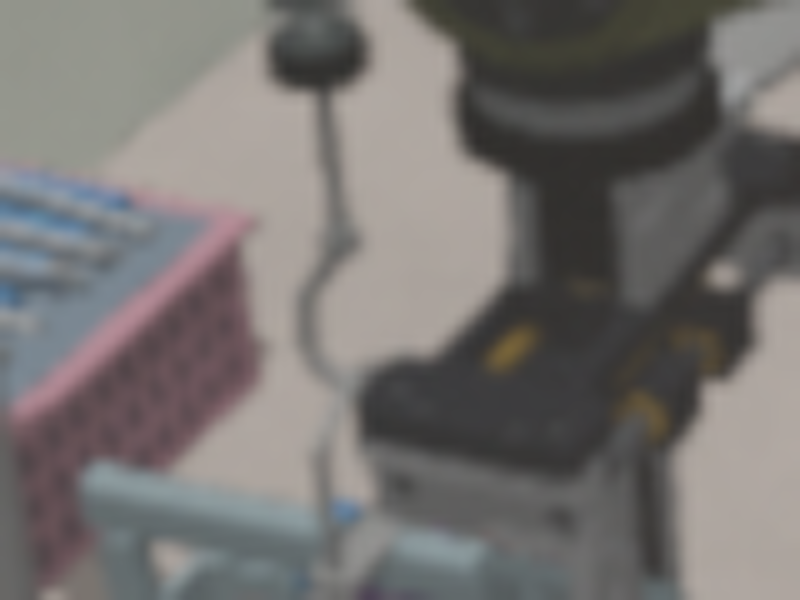

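>>> servo_tool(motion=[1,0,0,0,2.5,0,0,0,4,0,0,0,5.5,0,0,0,7,0,0,0,8.5,0,0,0,10,0,0,0,10,0,0,0,10,0,0,0])

```text
time_s: 21.8
ee_pos: [0.5046, 0.1909, 0.1485]
eef_rot: [-0.162, 1.571, 1.43]
force: [0.5, 0.8, 0.1]
grip_width: 0.0139
```

```bash
python3 -c "
from h import *
avg(24); view('s10',hookz=.2285)"
```

```text
23.0 [0.50458086 0.1908966  0.14845641] F [ 0.272  0.575 -0.002] sd [0.49 0.35 0.43] M [ 0.127 -0.177  0.052] tau [-2.7200e-01 -5.3060e+01 -3.3186e+01 -6.5000e-02  1.7700e-01  5.0000e-02]
23.0 [0.50458086 0.1908966  0.14845641] [0.35838195 0.86261181 0.12236292] [ 0.16379369 -0.13798989  0.06839353] 0.01379569646610676
side 157 tilt deg (up+) 0.15845919566363464 z at grip rel tcp 0.02668174129490236 lat@84 0.0028569502820070076 yawerr 0.10125355334561331
  loop n 51 s 0.08628665258806621 l -0.018348063554651656 0.030215121701939966 ztop [0.10052647 0.10966119]
```

View pics/s10.png

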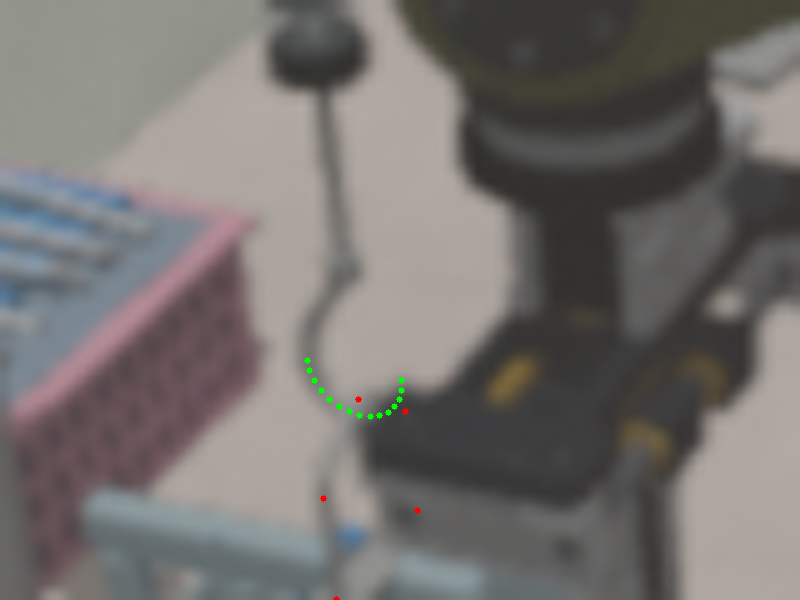

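>>> servo_tool(motion=[0.5,0,0.3,0,1.5,0,0.7,0,2.5,0,1,0,2.5,0,1,0,2.5,0,1,0])

```text
time_s: 23.68
ee_pos: [0.5045, 0.1918, 0.1459]
eef_rot: [2.291, 1.571, -2.4]
force: [-0.4, -1.2, -0.0]
grip_width: 0.0137
```

```bash
python3 -c "
from h import *
avg(30)
for n in ('side','top'):bar(snap(n),ctrl.get_obs()['ee_pos'],1.2,n)
print(ctrl.get_obs()['grip_width'],np.degrees(np.arctan2(*-Rt()[1::-1,1])))
t=dict(np.load('last_top.npz'));save('t11',cv2.resize(t['color'][100:200,230:330],(600,600),interpolation=cv2.INTER_CUBIC))
w=snap('wrist');save('w11',w['color'])"
```

```text
25.175 [0.50457067 0.19191404 0.14597583] F [-0.101 -1.484 -0.046] sd [0.54 0.47 0.53] M [-0.106 -0.137 -0.121] tau [ 8.2100e-01 -5.3035e+01 -3.3425e+01  1.9200e-01 -1.1000e-02 -1.2100e-01]
side 159 tilt deg (up+) -0.07901177410002314 z at grip rel tcp 0.027113876692992676 lat@84 0.0023989631962033292 yawerr -0.8539129239320663
  loop n 49 s 0.08582214095809622 l -0.018171429165854472 0.027793221534376262 ztop [0.10000508 0.10870111]
top 45 tilt deg (up+) 1.4776167168858247 z at grip rel tcp 0.02453195987997717 lat@84 -0.006166139829832362 yawerr 2.2604886470099244
0.013766086260048238 1.2322424280084372
```

View pics/t11.png

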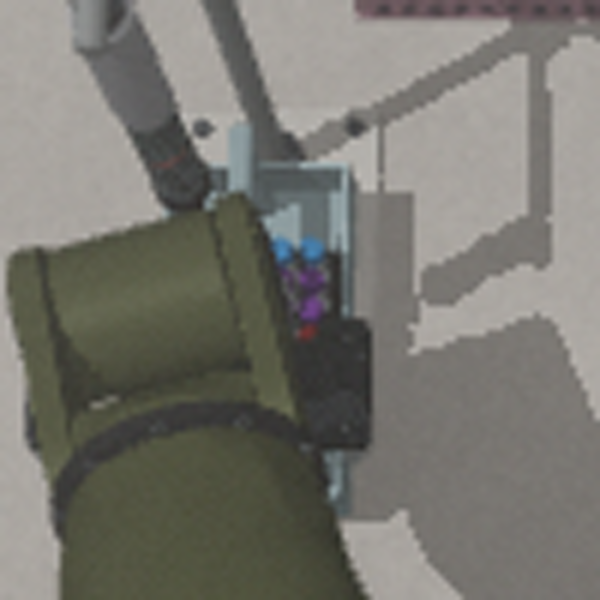

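View pics/w11.png

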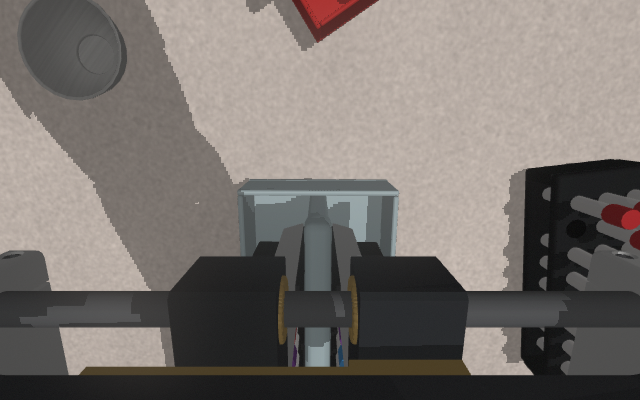

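>>> servo_tool(motion=[0.5,0,-0.4,0,1,0,-0.7,0,1,0,-0.7,0,1,0,-0.7,0])

```text
time_s: 25.82
ee_pos: [0.5045, 0.1913, 0.1449]
eef_rot: [0.23, 1.571, 1.822]
force: [0.2, -0.6, -0.0]
grip_width: 0.0137
```

```bash
python3 -c "
from h import *
avg(40)"
```

```text
27.825 [0.50457732 0.19121805 0.14497333] F [-0.047  0.32   0.11 ] sd [0.42 0.35 0.54] M [ 0.101 -0.16   0.033] tau [-2.2100e-01 -5.2962e+01 -3.3099e+01 -4.6000e-02  1.1000e-01  3.1000e-02]
```

>>> servo_tool(motion=[0,0,0,0,0,0,0,0,0,0,0,0,0,0,0,0], gripper=0, force=15)

```text
time_s: 28.32
ee_pos: [0.5046, 0.1912, 0.145]
eef_rot: [-1.124, 1.571, 0.468]
force: [-0.2, 0.4, 0.5]
grip_width: 0.0137
```

>>> servo_tool(motion=[0,0,0,0,0,0,0,0,0,0,0,0,0,0,0,0], gripper=0, force=3)

```text
time_s: 28.82
ee_pos: [0.5046, 0.1912, 0.145]
eef_rot: [-0.251, 1.571, 1.341]
force: [-0.4, 0.9, 0.1]
grip_width: 0.0138
```

```bash
python3 -c "
from h import *
avg(30); view('s12',hookz=.2255)"
```

```text
30.325 [0.50456508 0.19121228 0.14497597] F [0.165 0.279 0.024] sd [0.41 0.53 0.43] M [ 0.08  -0.156  0.019] tau [-1.4500e-01 -5.3000e+01 -3.3118e+01 -2.5000e-02  1.0800e-01  2.2000e-02]
30.325 [0.50456508 0.19121228 0.14497597] [ 0.13066542  0.17971318 -0.5154548 ] [ 0.09222226 -0.18861355  0.05379861] 0.014056557509119718
side 158 tilt deg (up+) -0.10023466454943376 z at grip rel tcp 0.027435843327447647 lat@84 0.003398020492916282 yawerr -0.17759329162074042
  loop n 47 s 0.0857577318279456 l -0.016201402687852074 0.028320872615590742 ztop [0.10095062 0.10924563]
```

View pics/s12.png

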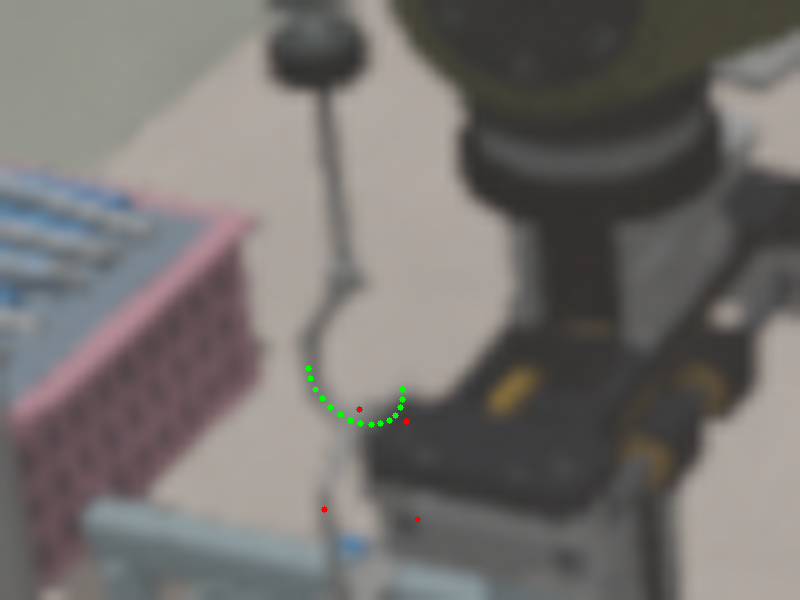

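>>> servo_tool(motion=[0.5,0,0,0,1,0,0,0,1,0,0,0,1,0,0,0])

```text
time_s: 30.88
ee_pos: [0.5046, 0.1912, 0.144]
eef_rot: [-0.251, 1.571, 1.341]
force: [1.0, -0.1, -0.4]
grip_width: 0.0142
```

>>> servo_tool(motion=[0,0,0,0,0,0,0,0], gripper=0.5)

```text
time_s: 31.12
ee_pos: [0.5045, 0.1912, 0.1439]
eef_rot: [2.108, 1.571, -2.583]
force: [-0.3, -0.6, 0.2]
grip_width: 0.031
```

```bash
cat >> h.py <<'E'
def hookdraw(c):
    """vertical shift of hook in image: match by rod/ball? use depth points of hook back arc: join kink"""
    W=world(c); m=(abs(W[...,0]-.59)<.03)&(abs(W[...,1]-.194)<.008)&(W[...,2]>.19)&(W[...,2]<.335)
    q=W[m]; k=(q[:,0]>.598); return k.sum(), q[k,2].max() if k.any() else None, np.median(q[k,2])
E
python3 -c "
from h import *
for i in range(8):
    c=snap('side'); save('r%d'%i,c['color']); p=np.array(ctrl.get_obs()['ee_pos'])
    bar(c,p,1.2,str(i)); print(hookdraw(c))
o=ctrl.get_obs();print(o['time_s'],o['grip_width'],o['force'])"
```

```text
0 176 tilt deg (up+) 0.1682016024727686 z at grip rel tcp 0.028410609771123505 lat@84 0.0044413162659508055 yawerr -0.6800369404302831
  loop n 55 s 0.08584210825778159 l -0.016252407901287454 0.027535364108147088 ztop [0.1020496 0.1079105]
(np.int64(20), np.float64(0.26386319923544516), np.float64(0.2470403815965061))
1 168 tilt deg (up+) 0.31533852366816567 z at grip rel tcp 0.028168557526815123 lat@84 0.004184496383127796 yawerr -0.7907419222586461
  loop n 52 s 0.08579373090142911 l -0.014359984368213842 0.027378345549707576 ztop [0.10107659 0.10777842]
(np.int64(23), np.float64(0.2692369491237943), np.float64(0.24411316722127135))
2 167 tilt deg (up+) 0.23781371430997933 z at grip rel tcp 0.02820192134617452 lat@84 0.004154150752075412 yawerr -0.5320660360658099
  loop n 53 s 0.08547726632224094 l -0.012577497053699604 0.02731614837346697 ztop [0.10160329 0.10981989]
(np.int64(21), np.float64(0.26736333537527884), np.float64(0.24496182832106328))
3 162 tilt deg (up+) 0.30959529253138335 z at grip rel tcp 0.02793716343636563 lat@84 0.004111182039666507 yawerr -0.6415856657789033

[... 833 characters left out ...]
64 tilt deg (up+) 0.48107076973158697 z at grip rel tcp 0.02756320376462807 lat@84 0.004270884994104145 yawerr -0.6747779211259385
  loop n 52 s 0.08599327023696655 l -0.01492620642252349 0.02899455114909284 ztop [0.1007744 0.1085244]
(np.int64(22), np.float64(0.2686829798207789), np.float64(0.24657053518252212))
7 162 tilt deg (up+) 0.23448322939367078 z at grip rel tcp 0.028294548882954955 lat@84 0.004242020741673349 yawerr -0.471732268983734
  loop n 54 s 0.08580140305415712 l -0.01372902276784579 0.027396597335571583 ztop [0.10202638 0.10858871]
(np.int64(23), np.float64(0.2692054514921131), np.float64(0.2468326706118287))
31.525 0.047054336969799174 [ 0.09026921 -0.07437649 -0.91498115]
```

Release was calm, with bar height and tilt unchanged across 8 frames. Retreating straight up and then back.

>>> servo_tool(motion=[-1,0,0,0,-4,0,0,0,-8,0,0,0,-13,0,0,0,-18,0,0,0,-24,0,0,0,-30,0,0,0,-36,0,0,0,-42,0,0,0,-47,0,0,0,-50,0,0,0,-50,2,0,0,-50,8,0,0,-50,18,0,0,-50,30,0,0,-50,44,0,0,-50,58,0,0,-50,72,0,0,-50,84,0,0,-50,90,0,0])

```text
time_s: 34.02
ee_pos: [0.4139, 0.1893, 0.1941]
eef_rot: [-1.19, 1.571, 0.402]
force: [0.1, 0.5, -0.6]
grip_width: 0.0469
```

```bash
python3 -c "
from h import *
p=[.5046,.1912,.144]
for i in range(6):
    c=snap('side'); bar(c,p,1.2,str(i)); print(hookdraw(c))
save('s13',cv2.resize(c['color'][60:280,170:410],(654,600),interpolation=cv2.INTER_CUBIC))
t=snap('top'); save('t13',t['color']); bar(t,p,1.2,'top')
print(ctrl.get_obs()['time_s'])"
```

```text
0 184 tilt deg (up+) 0.04950597409157998 z at grip rel tcp 0.028790950334246616 lat@84 0.0034693933226131774 yawerr -0.19476778955549673
  loop n 64 s 0.08464256519010635 l -0.02332750916960906 0.028814812916885608 ztop [0.09985941 0.10822381]
(np.int64(21), np.float64(0.27030115496233154), np.float64(0.24677311328219703))
1 187 tilt deg (up+) -0.32345936451251656 z at grip rel tcp 0.029420386365576135 lat@84 0.0035040925758639528 yawerr -0.12380322258922949
  loop n 63 s 0.08453005697799018 l -0.025234516718445964 0.029236305292084996 ztop [0.09965315 0.10814298]
(np.int64(24), np.float64(0.2685121271294083), np.float64(0.24750360020411255))
2 177 tilt deg (up+) -0.2075681108669463 z at grip rel tcp 0.02936934439394816 lat@84 0.003268827873088389 yawerr 0.1336113771514633
  loop n 64 s 0.08479624260734892 l -0.025143940273452795 0.028591962764206575 ztop [0.10161625 0.10956613]
(np.int64(21), np.float64(0.2702013915472455), np.float64(0.24707652412784273))
3 192 tilt deg (up+) 0.09559966149530086 z at grip rel tcp 0.028550872636097048 lat@84 0.0037915516997137797 yawerr -0.127685442
[... 392 characters left out ...]
27711157149916347 ztop [0.10076257 0.10969104]
(np.int64(20), np.float64(0.2633107757234212), np.float64(0.24499664268523136))
5 187 tilt deg (up+) -0.02801357916407171 z at grip rel tcp 0.028891335720037537 lat@84 0.0032777615525947192 yawerr 0.12331807342588921
  loop n 63 s 0.08525791638871252 l -0.02506283243095431 0.0271026016820749 ztop [0.10067235 0.10979553]
(np.int64(23), np.float64(0.2689975796718741), np.float64(0.24714595760171618))
top 124 tilt deg (up+) 0.07592296233863968 z at grip rel tcp 0.029957002183821982 lat@84 -0.0025604073410180517 yawerr 0.16185685421225063
  loop n 42 s 0.08471951213046322 l -0.0288164762813919 0.024623058290164552 ztop [0.09985621 0.10567912]
34.375
```

View pics/s13.png

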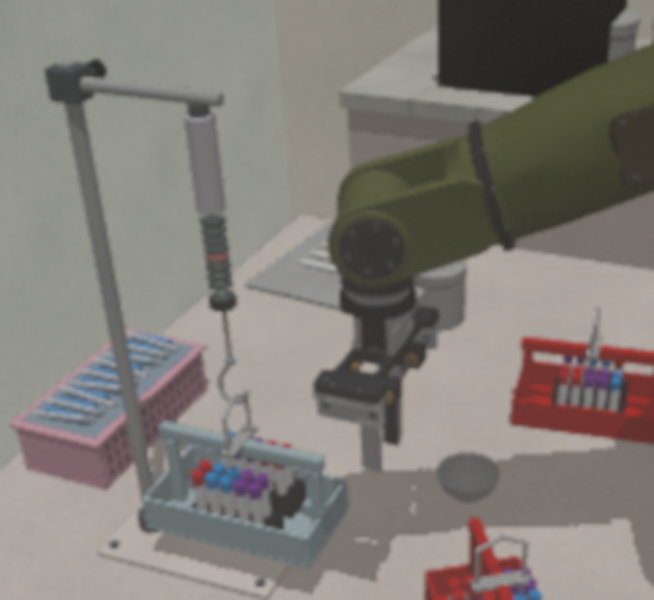

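View pics/t13.png

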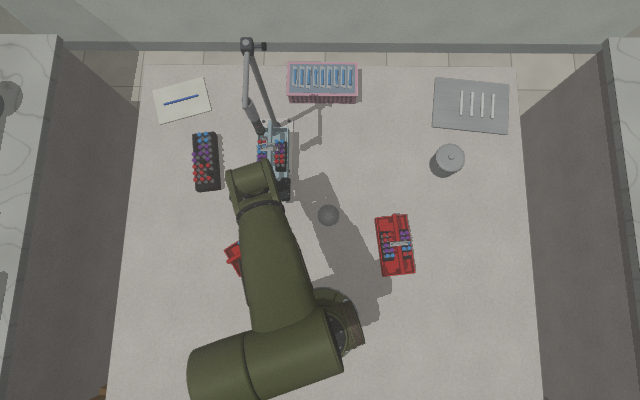

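Side view: the caddy hangs level from the hook (hook at about (240,405) in the crop, disc drawn down). The gripper is clear of it and nothing else has moved. I'll wait a few seconds and check for leftover motion.

>>> servo_tool(motion=[0,10,0,0,0,20,0,0,0,30,0,0,0,30,0,0,0,30,0,0,0,30,0,0,0,30,0,0,0,30,0,0,0,30,0,0,0,30,0,0,0,30,0,0,0,30,0,0,0,30,0,0,0,30,0,0,0,30,0,0,0,30,0,0,0,30,0,0,0,30,0,0,0,30,0,0,0,30,0,0])

```text
time_s: 36.88
ee_pos: [0.3846, 0.1886, 0.194]
eef_rot: [-0.218, 1.571, 1.375]
force: [-0.7, 0.6, 0.0]
grip_width: 0.0469
```

>>> servo_tool(motion=[0,0,0,0,0,0,0,0,0,0,0,0,0,0,0,0,0,0,0,0,0,0,0,0,0,0,0,0,0,0,0,0,0,0,0,0,0,0,0,0,0,0,0,0,0,0,0,0,0,0,0,0,0,0,0,0,0,0,0,0,0,0,0,0,0,0,0,0,0,0,0,0,0,0,0,0,0,0,0,0])

```text
time_s: 39.38
ee_pos: [0.3846, 0.1886, 0.194]
eef_rot: [2.083, 1.571, -2.608]
force: [-0.5, 0.1, 0.4]
grip_width: 0.047
```

```bash
python3 -c "
from h import *
p=[.5046,.1912,.144]; g=[]
for i in range(16):
    c=snap('side'); g.append(cv2.cvtColor(c['color'],cv2.COLOR_RGB2GRAY)[200:275,215:305].astype(np.float32))
    h=cv2.cvtColor(c['color'],cv2.COLOR_RGB2GRAY)[140:200,235:265].astype(np.float32)
    if i==0: h0=h
    print(np.round(cv2.phaseCorrelate(g[0],g[-1])[0],3),np.round(cv2.phaseCorrelate(h0,h)[0],3),end=' ')
print(); bar(c,p,1.2,'side'); t=snap('top'); bar(t,p,1.2,'top'); print(ctrl.get_obs()['time_s'])
save('s14',cv2.resize(c['color'][130:270,190:330],(600,600),interpolation=cv2.INTER_CUBIC))"
```

```text
[0.  0.5] [0. 0.] [-0.012  0.455] [0.001 0.006] [-0.01   0.484] [-0.011 -0.023] [0.01  0.494] [-0.021 -0.019] [-0.013  0.479] [-0.011 -0.019] [-0.013  0.477] [-0.017 -0.041] [0.002 0.474] [-0.028 -0.034] [-0.029  0.467] [ 0.008 -0.016] [-0.005  0.489] [-0.037 -0.01 ] [-0.006  0.484] [-0.026 -0.015] [0.005 0.455] [-0.015 -0.011] [-0.015  0.486] [ 0.018 -0.03 ] [-0.002  0.49 ] [-0.035 -0.014] [-0.002  0.487] [-0.007 -0.017] [-0.008  0.471] [-0.016 -0.011] [-0.031  0.465] [-0.02  -0.011] 
side 184 tilt deg (up+) -0.01399299718801517 z at grip rel tcp 0.02875082362177465 lat@84 0.003143062513585076 yawerr 0.24239963863008904
  loop n 64 s 0.08538531335119269 l -0.02784114313805094 0.02805732728221159 ztop [0.10041165 0.10884508]
top 148 tilt deg (up+) -0.26292049401221185 z at grip rel tcp 0.030956225575385757 lat@84 -0.0021305360434648347 yawerr -0.25028850777194367
  loop n 44 s 0.08482690923250391 l -0.0284743102991007 0.02399545941839569 ztop [0.09850731 0.10741443]
40.225
```

View pics/s14.png

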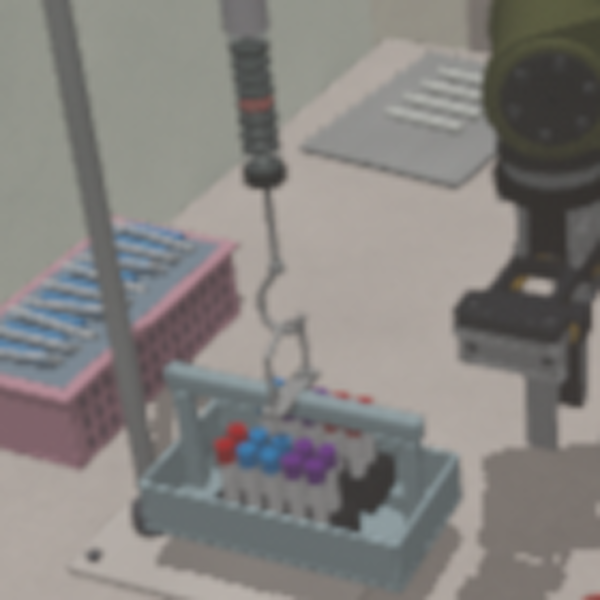

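The loop sits in the hook at crop (290,325). The caddy is level, and frame-to-frame motion is under 0.05 px, so the pointer is at rest. Handing in.

```bash
python3 -c "
from station import ctrl
print(ctrl.hand_in())"
```

```text
the job is handed in; nothing more can be done
None
```

The grey-blue caddy now hangs by its loop in the scale's hook, free and level, and I handed the job in at about 40 s. I lowered it at about 12–16 mm/s with the grip kept on, until the wrist force was near zero and the hook was drawn down about 40 mm, which suggests roughly 0.4 kg. Then I eased the grip to 3 N, opened it, and backed off up and towards the robot.

**Last checks:**
- **Release:** bar height stayed within about 1 mm over the 0.4 s after opening.
- **Level and at rest:** tilt read 0.0° from the side camera and −0.3° from the top. Over 16 frames the image moved less than 0.05 px.
- **Other objects:** none were touched, and I saw nothing moved in the views.

**Less certain or not as described:**
- **Gripper angle:** the moves only allowed a vertical gripper, so I did not use the suggested 15° lean. By measured geometry it cleared the balance by an estimated 25–30 mm.
- **Weight take-over:** the wrist force reading was noisy (about 0.5 N), so I knew the balance point only to a few mm before letting go.
- **Sideways force:** while centring the loop, a 1 mm shift briefly put about 1.5 N of sideways force on the hook. I mostly undid the shift before releasing.
- **Camera disagreement:** the side and top cameras differed by about 5 mm in the caddy's sideways position, probably because each sees a different face of the bar.

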